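Gauge two adapter sleeves and sort them

ROBOT

A 6-joint arm with a two-finger parallel gripper is mounted at the origin on the work surface. World frame = base frame: x ahead of the robot, y to its left, z up, the work surface at z = 0. Lengths are in m, angles in rad, forces in N, time in s.
With the tool pointing down it reaches from about 0.275 to 0.825 m from the base axis. Payload 5.2 kg.
Tool frame: the origin (TCP) lies midway between the tips of the shut fingers; the grasp point (between the pads) lies 19 mm behind it; z points along the fingers, y is the line along which they close (so a half turn about z gives the same grasp; the last joint's range is limited). The gripper opens to 93 mm and grips with 3 to 60 N. Pads are 15 mm wide; open, the fingers measure 128 mm over their backs; the gripper's body (75 mm by 188 mm) begins 65 mm behind the grasp point.
Start: joints at [1.116, 0.259, 1.535, -0, 1.348, -0.203], TCP at [0.137, 0.533, 0.219] pointing down, gripper open.
Joint ranges: [-3.14, 3.14], [-0.91, 2.08], [0.19, 2.58], [-1.22, 4.36], [0.22, 2.71], [-3.12, 3.12]. Speed limits (rad/s): [2.57, 2.57, 3.14, 3.14, 3.14, 3.14].

INTERFACE

Orientations are given as a rotation vector (axis times angle).
In Python, from workcell import telemetry, viewer, arm gives the robot as it stands.
- The arm moves only by the tool drive_tool, never from a script. Its argument "increments" is a list of rows, each a list of 2 entries, a list of its own where there are three numbers: the shift along the world's x, y, z in m, then the turn about the world's z in rad. In form: [[[dx, dy, dz], turn], ...]. A call has 1 to 20 rows; each row is the pose to reach, as a shift and turn from the pose commanded when the call began; what a row does not reach only later rows make up. A row lasts 1/8 s, in which the tool goes at most 62.5 mm and 10.7 degrees, less where a joint would pass 70% of its speed; a pose out of reach is approached as far as the arm can. A call with a gripper value outside its range is refused whole. "jaw" is the closure, from 0 (fully open) to 1 (shut), set as the call begins (left out, the last holds). The fingers move at their own pace and stop on an object; "newtons" is the grip in N (left out, the last holds). Time passes only in rows, so rows that repeat a pose let the fingers close. It gives the time, the measured TCP pose, the force, the opening and the grip force at its end, in the units of the state.
- telemetry.state(): the state, without advancing time (a new reading comes with each control period).
- viewer.grab_frame(name): name is "side" or "top" or "wrist"; returns a dict with "color" (384x512x3 uint8, blue, green, red), "intrinsics" (3x3 intrinsics, pixels), "rvec" (rotation vector, rad) and "tvec" (3), from world to camera coordinates, as OpenCV has them. Camera axes: x right, y down, z forward; pixel columns grow to the right and rows downward; lengths in m; the calibration is good to about 2 mm. A picture is of the moment at which its call begins. There is no depth.
- arm.close_job(): hands the job in; it is judged then, once.
The state is a dict: "clock": time; "q": joint angles; "joint_vel": joint speeds; "tau": joint torques, N m; "eef_pos": TCP position; "ee_rot": TCP orientation; "wrist_force": force on the tool from outside, world axes, zero at the start; "moment": the same for the moment, N m; "finger_gap": opening from 0.0 (shut) to 1.0 (fully open); "grip_force": force on a finger pad.
Only numpy, scipy, OpenCV 4.12 (cv2) and the standard library are available. Lean on these libraries where they do the work, as an engineer would, in place of code of your own. Each camera call takes 0.05 s, during which the arm holds its last target. There are 200 camera calls.

TASK

Check the bores of the two blue adapter sleeves from the white rack on the steel gauge pin, one at a time: slide each along the pin as far as it will go, until you feel it press lightly against the stop, without forcing it; then take it off and lay it flat in a tray before trying the other. A sleeve that goes fully home against the shoulder belongs in the green tray, one that stops short in the red tray. Do not drop the sleeves, and leave the other things on the bench where they are.

Things in the scene. Friction and masses are not known exactly. Their poses are not given: they have to be found in the camera images.
- sleeve_a: One of two blue plastic adapter sleeves, alike outside, a white line round each end: tube 100 mm long, 42 mm outside, 29 mm bore open at both ends, 60 to 110 g, lying in the rack. Origin at its centre, x along the tube (either way round). In one of the two, unmarked, a neck (12 mm wide) fills the middle 30 mm of the bore; the other is clear throughout. Which one must be felt.
- sleeve_b: One of two blue plastic adapter sleeves, alike outside, a white line round each end: tube 100 mm long, 42 mm outside, 29 mm bore open at both ends, 60 to 110 g, lying in the rack. Origin at its centre, x along the tube (either way round). In one of the two, unmarked, a neck (12 mm wide) fills the middle 30 mm of the bore; the other is clear throughout. Which one must be felt.
- rack: White drying rack, fixed, base 130 x 200 x 6 mm. Origin under its centre on the table. The sleeves lie along its x axis in V saddles at y = -50 and +50 mm, in random order, sleeve axis 40 mm above the table. The saddles hold each sleeve's ends (36 to 48 mm from its middle, up to 33 mm high); its middle is free for fingers.
- gauge: Bore gauge, fixed: dark base plate (x -60 to +65 mm, 90 mm wide, 12 mm high), grey head block 56 mm wide, 110 mm high (x +6 to +46 mm) and a level bright steel pin pointing along the gauge's -x axis, roughly towards the robot. Origin on the table below the shoulder face. Rigid: press lightly (5 to 15 N); over 40 N between sleeve and gauge is forcing.
- gauge_shoulder (a point): Centre of the shoulder's front face (aluminium flange, 48 mm diameter) at the pin's root, on the pin's axis, 85 mm above the table; axes as the gauge. A clear sleeve slides on until its end meets the shoulder (sleeve centre 50 mm from this point); the necked one stops hard with 35 mm of pin inside it (sleeve centre 90 mm from this point).
- gauge_tip (a point): Centre of the pin's free nose, on its axis, 75 mm from the shoulder. The pin is 26 mm in diameter (1.5 mm play all round in a 29 mm bore); its last 8 mm taper to an 18 mm flat nose.
- green_tray: Green plastic tray, fixed, 150 (x) x 140 (y) mm outside, 30 mm high, walls and floor 5 mm thick. Origin under its centre on the table. A sleeve lying on its floor has its centre 26 mm above the table. The two trays change places at random.
- red_tray: Red plastic tray, fixed, 150 (x) x 140 (y) mm outside, 30 mm high, walls and floor 5 mm thick. Origin under its centre on the table. A sleeve lying on its floor has its centre 26 mm above the table. The two trays change places at random.
- microplate: Bystander, to be left alone: white 96-well plate, 86 x 127 x 13 mm. Origin at the centre of its underside.
- tube_rack: Bystander, to be left alone: white rack of glass tubes with red caps, 100 x 220 mm, 98 mm high. Origin at the centre of its underside.
- tip_box: Bystander, to be left alone: white box of yellow tips, 90 x 120 mm, 67 mm high. Origin at the centre of its underside.
- amber_bottle: Bystander, to be left alone: amber bottle, 60 mm diameter, 120 mm high. Origin at the centre of its underside.
- white_jar: Bystander, to be left alone: white jar with red cap, 50 mm diameter and 50 mm high. Origin at the centre of its underside.
- yellow_cap: Bystander, to be left alone: loose yellow cap, 40 mm diameter, 16 mm high. Origin at the centre of its underside.
- pipette: Bystander, to be left alone: purple pipette lying flat along y, 250 mm long, 24 mm high. Origin at the centre of its underside.
Not all that is in view belongs to the job. Leave any pink look-alike of the sleeve_a alone.

How it is judged:
On the way, in this order (a step that is already met when the one before it is completed fails the run):
1. the first sleeve tried is slid on the pin as far as it goes (clear one: centre within 5 mm of its home position; necked one: within 7 mm of where it stops), pressing on it with over 2 N (((x of sleeve_a in the frame of gauge_shoulder above -0.055 m and y of sleeve_a in the frame of gauge_shoulder between -0.006 and 0.006 m and z of sleeve_a in the frame of gauge_shoulder between -0.006 and 0.006 m and angle between the x axis of sleeve_a and the x axis of gauge_shoulder, either way round below 0.15 rad and contact force between sleeve_a and gauge above 2 N) or (x of sleeve_b in the frame of gauge_shoulder above -0.097 m and y of sleeve_b in the frame of gauge_shoulder between -0.006 and 0.006 m and z of sleeve_b in the frame of gauge_shoulder between -0.006 and 0.006 m and angle between the x axis of sleeve_b and the x axis of gauge_shoulder, either way round below 0.15 rad and contact force between sleeve_b and gauge above 2 N))).
2. with the first sleeve laid in its right tray, the other is slid on the pin as far as it goes, pressing on it with over 2 N ((((x of sleeve_a in the frame of green_tray between -0.06 and 0.06 m and y of sleeve_a in the frame of green_tray between -0.055 and 0.055 m and z of sleeve_a in the frame of green_tray below 0.032 m) and (x of sleeve_b in the frame of gauge_shoulder above -0.097 m and y of sleeve_b in the frame of gauge_shoulder between -0.006 and 0.006 m and z of sleeve_b in the frame of gauge_shoulder between -0.006 and 0.006 m and angle between the x axis of sleeve_b and the x axis of gauge_shoulder, either way round below 0.15 rad and contact force between sleeve_b and gauge above 2 N)) or ((x of sleeve_b in the frame of red_tray between -0.06 and 0.06 m and y of sleeve_b in the frame of red_tray between -0.055 and 0.055 m and z of sleeve_b in the frame of red_tray below 0.032 m) and (x of sleeve_a in the frame of gauge_shoulder above -0.055 m and y of sleeve_a in the frame of gauge_shoulder between -0.006 and 0.006 m and z of sleeve_a in the frame of gauge_shoulder between -0.006 and 0.006 m and angle between the x axis of sleeve_a and the x axis of gauge_shoulder, either way round below 0.15 rad and contact force between sleeve_a and gauge above 2 N)))).
At the end, for the whole second after the job is handed in: the clear sleeve lies flat in the green tray and the necked one flat in the red tray (centre within 60 mm of the tray's centre along its x, 55 mm along its y, centre lower than 32 mm above the table), both at rest (x of sleeve_a in the frame of green_tray between -0.06 and 0.06 m and y of sleeve_a in the frame of green_tray between -0.055 and 0.055 m and z of sleeve_a in the frame of green_tray below 0.032 m and x of sleeve_b in the frame of red_tray between -0.06 and 0.06 m and y of sleeve_b in the frame of red_tray between -0.055 and 0.055 m and z of sleeve_b in the frame of red_tray below 0.032 m and linear speed of each of sleeve_a, sleeve_b below 0.03 m/s and angular speed of each of sleeve_a, sleeve_b below 0.5 rad/s); the robot touches nothing.
It fails at once if a sleeve is pressed against the gauge with more than 40 N (contact force between any of sleeve_a, sleeve_b and gauge above 40 N).
It fails at once if a sleeve is dropped (moves faster than 0.7 m/s, as after a fall of 25 mm, with no finger touching it) ((linear speed of sleeve_a above 0.7 m/s and contact force between the fingers and sleeve_a below 0.01 N) or (linear speed of sleeve_b above 0.7 m/s and contact force between the fingers and sleeve_b below 0.01 N)).
It fails at once if a bystander is moved more than 30 mm (distance of any of microplate, tube_rack, tip_box, amber_bottle, white_jar, yellow_cap, pipette from where it was at the start of the episode above 0.03 m).
It also fails if it takes over 72 s, if anything falls off the work surface, if the arm or the gripper's body presses on something with over 40 N, if the wrist force passes 120 N, or if a joint passes its speed limit or range.

## Working session

There is one attempt and no reset: what is moved stays moved. The work goes in short steps, Python scripts to look and compute and a tool call to move; the robot and the scene stay as the last step left them, time stands still between calls to the robot, and variables do not carry over. Pictures are saved under pics/ and viewed, at most 14 in all, crops included, and the job is handed in when it is done.

Besides the shell and the picture viewer there is one more tool, called after "Request:" in YAML: its name, and indented under it one key for each argument. drive_tool: Moves the arm, as the interface text tells. Its arguments: {"type":"object","properties":{"increments":{"type":"array"},"jaw":{"type":"number"},"newtons":{"type":"number"}},"required":["increments"]}

```bash
mkdir -p pics; ls; cat > h.py <<'E'
import numpy as np, cv2, json
from workcell import telemetry, viewer, arm
def grab(n,tag):
    f=viewer.grab_frame(n); cv2.imwrite(f'pics/{tag}.png',f['color'])
    np.savez(f'pics/{tag}.npz',K=f['intrinsics'],r=f['rvec'],t=f['tvec']); return f
def P(tag):
    d=np.load(f'pics/{tag}.npz'); R=cv2.Rodrigues(d['r'].astype(float))[0]; return d['K'],R,d['t'].reshape(3)
def ray(tag,uv):
    K,R,t=P(tag); d=R.T@np.linalg.inv(K)@np.array([uv[0],uv[1],1.]); return -R.T@t,d
def onz(tag,uv,z):
    c,d=ray(tag,uv); return c+d*(z-c[2])/d[2]
def tri(a,b):
    A=[];B=[]
    for tag,uv in (a,b):
        c,d=ray(tag,uv); d/=np.linalg.norm(d); M=np.eye(3)-np.outer(d,d); A.append(M);B.append(M@c)
    A=np.vstack(A);B=np.hstack(B); x=np.linalg.lstsq(A,B,rcond=None)[0]; return x, np.linalg.norm(A@x-B)
def proj(tag,p):
    K,R,t=P(tag); q=K@(R@np.array(p)+t); return q[:2]/q[2]
E
python3 - <<'E'
from h import *
ims=[]
for n in('top','side','wrist'):
    f=grab(n,n+'0'); print(n,(-P(n+'0')[1].T@P(n+'0')[2]).round(3))
s=telemetry.state(); print(s)
for n in('top','side'): cv2.imwrite(f'pics/{n}0b.png',cv2.resize(cv2.imread(f'pics/{n}0.png'),(800,600),interpolation=cv2.INTER_CUBIC))
E
```

```text
pics
top [0.323 0.073 1.216]
side [0.422 0.777 0.765]
wrist [0.071 0.551 0.384]
{'clock': 0.15, 'q': array([ 1.11619072e+00,  2.59152881e-01,  1.53578334e+00, -1.93273919e-06,
        1.34799097e+00, -2.02790047e-01]), 'joint_vel': array([ 3.08682007e-05, -2.44909549e-03, -3.20461910e-03,  1.03543478e-04,
       -3.86209044e-04,  4.62854789e-05]), 'tau': array([ 2.28745259e-03, -4.37638950e+01, -2.84235191e+01,  7.19540985e-02,
        3.78894329e-02, -6.45080286e-05]), 'eef_pos': array([0.13683586, 0.53230033, 0.21804031]), 'ee_rot': array([-3.94452064e-01, -3.11629790e+00,  1.98474995e-03]), 'wrist_force': array([ 0.41372659, -0.25976603,  0.0089431 ]), 'moment': array([ 0.03228259, -0.00176132,  0.00147342]), 'grip_force': 0.0, 'finger_gap': 0.9984684237773016}
```

View pics/top0b.png

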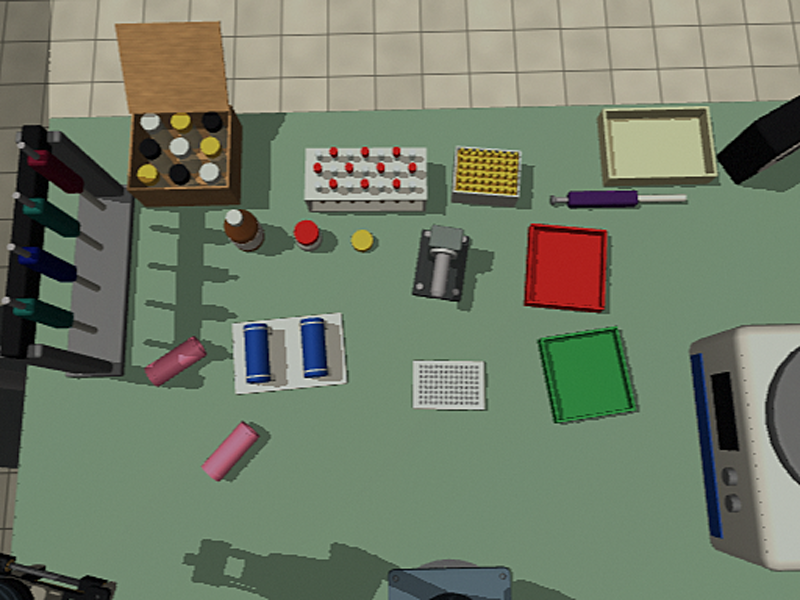

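View pics/side0b.png

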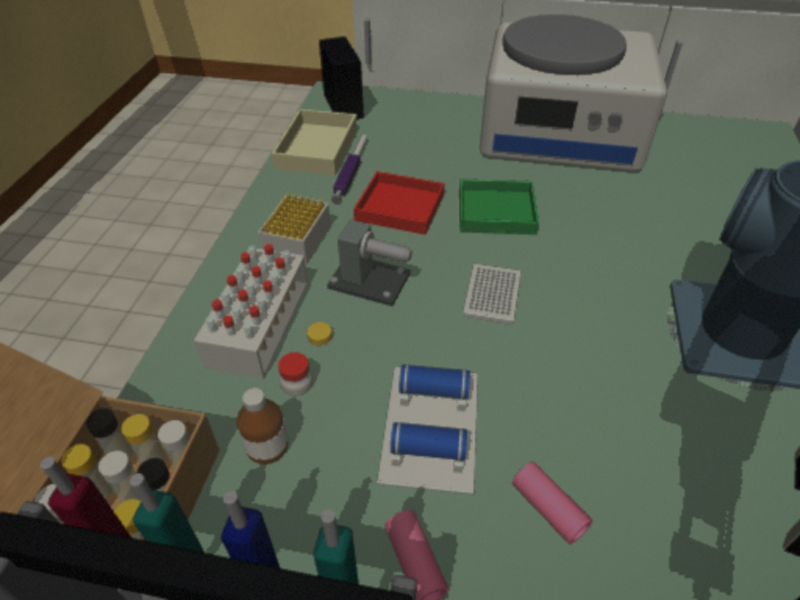

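The blue sleeves in the white rack are at (257,353) and (313,347). The two pink look-alikes at (177,361) and (230,451) are to be left. The blue pipette-like handle at (45,262) is on the stand, so it is not a sleeve either. The gauge pin runs from about (440,290) to (445,245). The red tray is at (567,268) and the green at (588,375). Next I check enlarged crops.

```bash
python3 - <<'E'
from h import *
t=cv2.imread('pics/top0.png'); s=cv2.imread('pics/side0.png')
c=cv2.resize(t[135:260,140:310],None,fx=4.7,fy=4.7,interpolation=cv2.INTER_CUBIC); cv2.imwrite('pics/c1.png',c)
a=cv2.resize(s[230:315,240:308],None,fx=6,fy=6,interpolation=cv2.INTER_CUBIC)
b=cv2.resize(s[140:195,205:270],None,fx=6,fy=6,interpolation=cv2.INTER_CUBIC)
o=np.zeros((510,798,3),np.uint8); o[:,:408]=a; o[:330,408:]=b; cv2.imwrite('pics/c2.png',o)
E
```

```text
(no output)
```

View pics/c1.png

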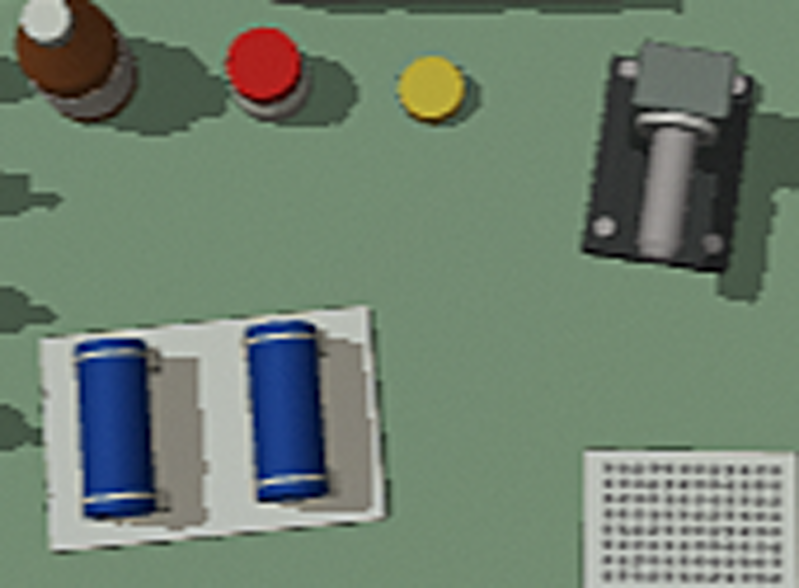

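View pics/c2.png

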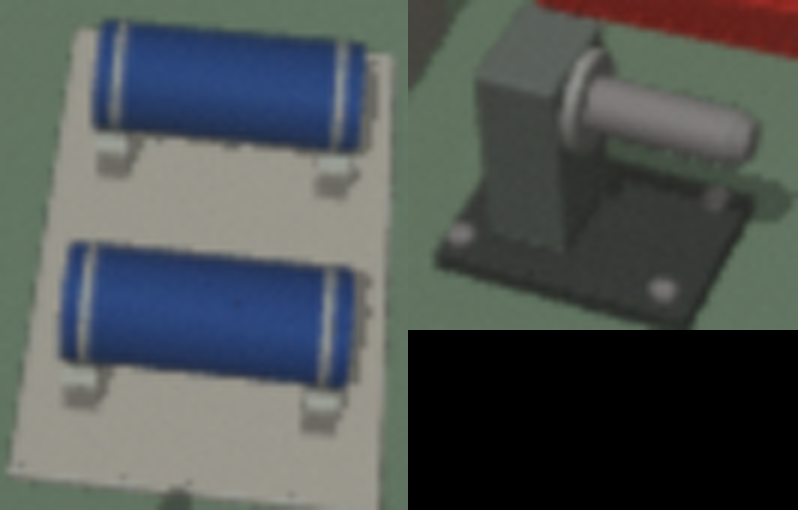

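```bash
cat > m.py <<'E'
from h import *
from scipy.optimize import least_squares
T=lambda u,v:((u+.5)/4.7+139.5,(v+.5)/4.7+134.5)
S1=lambda u,v:((u+.5)/6+239.5,(v+.5)/6+229.5)
S2=lambda u,v:((u-407.5)/6+204.5,(v+.5)/6+139.5)
B=lambda u,v:((u+.5)/1.5625-.5,(v+.5)/1.5625-.5)
def fit(obs,x0,free_z=False):
    L=np.array([o[2] for o in obs])
    def f(p):
        c,s=np.cos(p[2]),np.sin(p[2]); z=p[3] if free_z else 0
        return np.concatenate([proj(t,(p[0]+c*l[0]-s*l[1],p[1]+s*l[0]+c*l[1],l[2]+z))-uv for (t,uv,l) in obs])
    r=least_squares(f,x0,loss='soft_l1'); return r.x,f(r.x).reshape(-1,2)
t='top0';s='side0'
obs=[(t,T(583,250),(-.06,.045,.012)),(t,T(722,271),(-.06,-.045,.012)),(t,T(612,57),(.065,.045,.012)),(t,T(752,77),(.065,-.045,.012)),
(t,T(651,40),(.046,.028,.11)),(t,T(736,52),(.046,-.028,.11)),(t,T(638,103),(.006,.028,.11)),(t,T(727,117),(.006,-.028,.11)),
(s,S2(438,258),(.065,.045,.012)),(s,S2(690,320),(-.06,.045,.012)),(s,S2(752,205),(-.06,-.045,.012)),
(s,S2(478,80),(.046,.028,.11)),(s,S2(562,95),(.006,.028,.11)),(s,S2(525,3),(.046,-.028,.11))]
for fz in (0,1):
    p,r=fit(obs,[.45,.0,0.]+[0.]*fz,fz); print('gauge',p.round(4)); 
print(r.round(1).tolist())
print('nose tri', tri((t,T(661,245)),(s,S2(742,135))))
for n,(a,b) in {'L':((115,428),(208,314)),'R':((287,411),(229,87))}.items():
    print(n,tri((t,T(*a)),(s,S1(*b))))
for n,q in {'L':[(110,342),(120,515),(65,301),(352,328)],'R':[(281,324),(292,498),(95,76),(362,97)]}.items():
    a,b=tri((t,T(*q[0])),(s,S1(*q[2])))[0],tri((t,T(*q[1])),(s,S1(*q[3])))[0]; d=a-b; print(n,'ends',a.round(4),b.round(4),'len',np.linalg.norm(d).round(4),'yaw',np.arctan2(d[1],d[0]).round(4))
    print(' onz.04',[onz(t,T(*q[i]),.058)[:2].round(4) for i in (0,1)])
rk=[(t,T(u,v),l) for (u,v),l in zip([(40,340),(368,307),(385,520),(52,550)],[(.065,.1,.006),(.065,-.1,.006),(-.065,-.1,.006),(-.065,.1,.006)])]
print('rack',*fit(rk,[.2,.2,0]))
for n,c in {'red':[(527,224),(608,229),(605,311),(525,303)],'green':[(538,338),(620,326),(637,408),(557,422)]}.items():
    o=[(t,B(u,v),l) for (u,v),l in zip(c,[(.075,.07,.03),(.075,-.07,.03),(-.075,-.07,.03),(-.075,.07,.03)])]
    print(n,*fit(o,[.4,-.1,0]))
E
python3 m.py
```

```text
gauge [ 0.6263 -0.0048 -0.1699]
gauge [ 0.6273 -0.0063 -0.1695 -0.0038]
[[-0.0, 0.2], [1.6, 0.2], [-0.1, -0.2], [0.7, -0.1], [-2.1, 0.1], [0.5, 0.4], [-1.4, 0.9], [0.5, 0.9], [-0.6, -0.4], [-0.4, 0.6], [0.7, -1.5], [-1.0, -0.3], [-0.9, 0.6], [-0.2, 0.1]]
nose tri (array([0.5606364 , 0.00518572, 0.085755  ]), np.float64(0.0017849998184278734))
L (array([0.47042954, 0.32448248, 0.03883935]), np.float64(1.0073592573710126e-05))
R (array([0.47815426, 0.22428328, 0.03773561]), np.float64(2.1846143490407877e-05))
L ends [0.5211 0.3285 0.0384] [0.42   0.3206 0.0389] len 0.1014 yaw 0.0789
 onz.04 [array([0.5181, 0.3243]), array([0.4183, 0.3165])]
R ends [0.5297 0.2281 0.0369] [0.4276 0.221  0.0397] len 0.1024 yaw 0.0694
 onz.04 [array([0.5263, 0.2253]), array([0.4256, 0.2187])]
rack [0.47312929 0.27369598 0.07408331] [[-0.06878429 -0.5040092 ]
 [ 0.20814656 -0.24991684]
 [ 0.29483795  0.06563163]
 [-0.45560392  0.71314343]]
red [ 0.61591616 -0.23187787 -0.1079386 ] [[ 1.62158454 -0.20926057]
 [-1.27196841  0.49033076]
 [-0.55245336 -0.62946963]
 [ 0.46840729  0.36048073]]
green [ 0.42248221 -0.25527625  0.13552281] [[ 1.30527112 -0.41299571]
 [-1.71040831 -0.65555277]
 [-0.20780648  0.89906239]
 [ 0.27798107  0.24687986]]
```

Left sleeve at (0.470, 0.324, 0.039) and right sleeve at (0.478, 0.224, 0.038). Both heights agree with the 40 mm in the text. First I move above the gauge for a close wrist look at the pin.

Request:
drive_tool:
  increments:
    - [[0.03,-0.04,0.01],0.04]
    - [[0.06,-0.08,0.02],0.08]
    - [[0.09,-0.125,0.03],0.08]
    - [[0.12,-0.17,0.04],0.08]
    - [[0.15,-0.21,0.04],0.08]
    - [[0.18,-0.255,0.04],0.08]
    - [[0.21,-0.3,0.04],0.08]
    - [[0.24,-0.34,0.04],0.08]
    - [[0.27,-0.385,0.04],0.08]
    - [[0.3,-0.425,0.04],0.08]
    - [[0.33,-0.47,0.04],0.08]
    - [[0.363,-0.512,0.04],0.08]
    - [[0.363,-0.512,0.04],0.08]
    - [[0.363,-0.512,0.04],0.08]

```text
clock: 1.9
eef_pos: [0.4995, 0.0209, 0.2581]
ee_rot: [-0.271, -3.128, -0.001]
wrist_force: [0.6, 0.1, -0.3]
finger_gap: 1.002
grip_force: 0.0
```

```bash
python3 - <<'E'
from h import *
f=grab('wrist','w1'); s=telemetry.state(); print(s['clock'],s['eef_pos'],s['ee_rot'],s['wrist_force'])
print('proj nose,shoulder',[proj('w1',p).round(0) for p in ((.556,.007,.085),(.6263,-.0048,.085))])
print('grip pt',proj('w1',s['eef_pos']), -P('w1')[1].T@P('w1')[2])
cv2.imwrite('pics/w1b.png',cv2.resize(f['color'],(800,600),interpolation=cv2.INTER_CUBIC))
E
```

```text
1.95 [0.49924407 0.02140044 0.25836594] [-2.68883458e-01 -3.12893150e+00 -7.50821150e-04] [ 0.03054409  0.74892688 -0.58685875]
proj nose,shoulder [array([251., 223.]), array([252., 273.])]
grip pt [253.81976227 231.89668363] [0.43269937 0.03385001 0.42451979]
```

View pics/w1b.png

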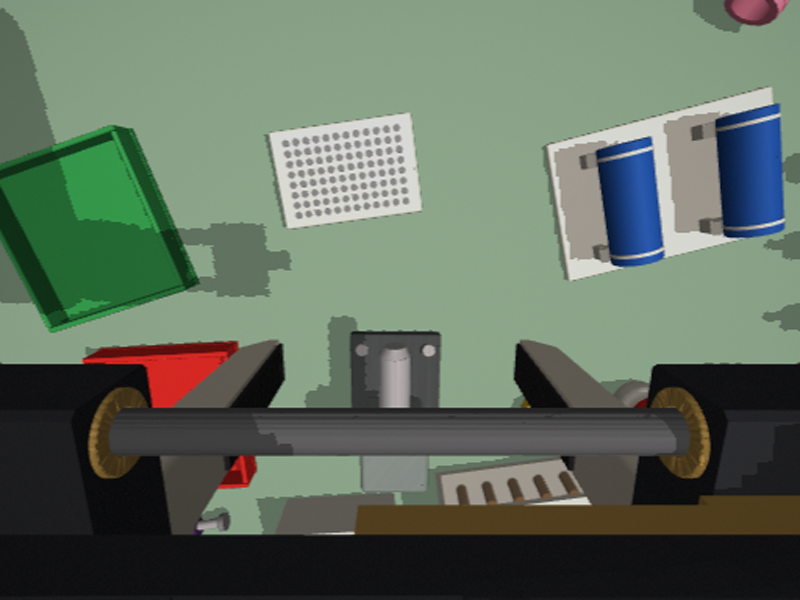

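The wrist view shows the pin, nose at about (395,350), partly hidden by the gripper bar. The rack and both blue sleeves are at upper right. I shift forward to see the whole pin.

Request:
drive_tool:
  increments:
    - [[0.05,-0.01,0],0.0]
    - [[0.11,-0.02,0],0.0]
    - [[0.11,-0.02,0],0.0]
    - [[0.11,-0.02,0],0.0]

```text
clock: 2.45
eef_pos: [0.6089, 0.0021, 0.2583]
ee_rot: [-0.267, -3.128, -0.001]
wrist_force: [-0.7, 0.3, 0.1]
finger_gap: 1.0
grip_force: 0.0
```

```bash
python3 - <<'E'
from h import *
f=grab('wrist','w2'); s=telemetry.state(); print(s['clock'],s['eef_pos'],s['ee_rot'],s['wrist_force'])
u,v=proj('w2',(.59,.002,.085)); print(u,v)
u,v=int(u),int(v); a=max(0,u-60);b=max(0,v-55); print(a,b)
cv2.imwrite('pics/w2c.png',cv2.resize(f['color'][b:b+90,a:a+120],None,fx=6.5,fy=6.5,interpolation=cv2.INTER_CUBIC))
E
```

```text
2.5 [0.60866265 0.00197667 0.25895883] [-2.67106444e-01 -3.12953808e+00 -2.70312083e-04] [-0.45461649 -0.35256624 -0.09120325]
251.44659404806063 163.12639271383762
191 108
```

View pics/w2c.png

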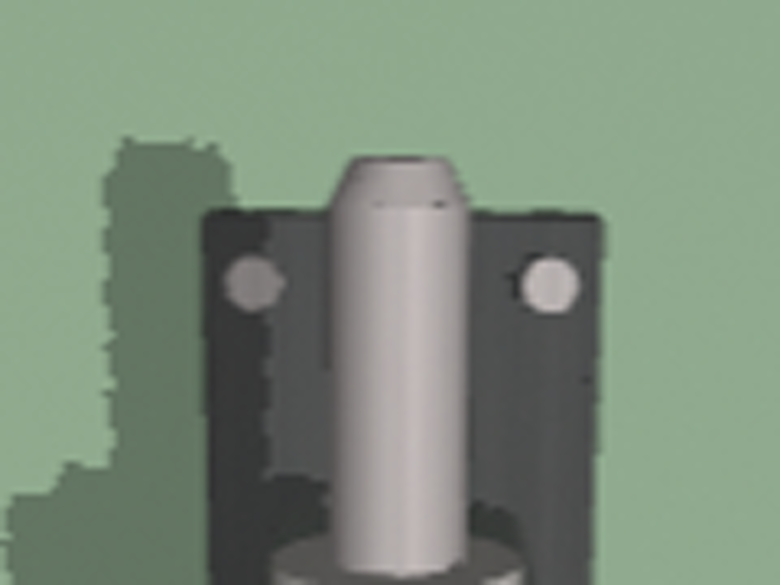

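```bash
python3 - <<'E'
from h import *
W=lambda u,v:((u+.5)/6.5+190.5,(v+.5)/6.5+107.5)
print('cam',-P('w2')[1].T@P('w2')[2])
a=onz('w2',W(398,158),.085);a2=onz('w2',W(400,205),.090);b=onz('w2',W(402,540),.090);c=onz('w2',W(402,577),.098)
for p in (a,a2,b,c):print(p.round(4))
d=b-a2; print('yaw',np.arctan2(d[1],d[0]), 'noseTo shoulder',np.linalg.norm((c-a)[:2]))
print('width',np.linalg.norm(onz('w2',W(332,205),.085)-onz('w2',W(468,205),.085)),np.linalg.norm(onz('w2',W(336,540),.085)-onz('w2',W(468,540),.085)))
# base plate front corners z .012
p=onz('w2',W(203,213),.012);q=onz('w2',W(603,215),.012);print('base front',p,q,np.linalg.norm(p-q),'yaw',np.arctan2((p-q)[1],(p-q)[0])-np.pi/2,'mid',(p+q)/2)
E
```

```text
cam [0.54216689 0.01491014 0.42467994]
[0.5536 0.0088 0.085 ]
[0.5616 0.0078 0.09  ]
[ 0.6228 -0.0024  0.09  ]
[ 0.6278 -0.0032  0.098 ]
yaw -0.1661229562876017 noseTo shoulder 0.07520429185123521
width 0.02482434737937134 0.025192169122543632
base front [ 0.56050588 -0.03724999  0.012     ] [0.57592395 0.05020915 0.012     ] 0.0888077550575954 yaw -3.3160885603532586 mid [0.56821491 0.00647958 0.012     ]
```

The wrist crop shows the pin nose at (398,158) and its foot at (402,577). That gives nose (0.5536, 0.0088), shoulder (0.6275, −0.0036) and yaw −0.168. The measured nose-to-shoulder distance is 75.2 mm against 75 in the text. Next I pick up the right sleeve.

Request:
drive_tool:
  increments:
    - [[-0.03,0.05,0],0.12]
    - [[-0.06,0.1,0],0.244]
    - [[-0.09,0.15,-0.02],0.244]
    - [[-0.12,0.2,-0.05],0.244]
    - [[-0.132,0.222,-0.09],0.244]
    - [[-0.132,0.222,-0.13],0.244]
    - [[-0.132,0.222,-0.16],0.244]
    - [[-0.132,0.222,-0.19],0.244]
    - [[-0.132,0.222,-0.215],0.244]
    - [[-0.132,0.222,-0.23],0.244]
    - [[-0.132,0.222,-0.238],0.244]
    - [[-0.132,0.222,-0.238],0.244]
    - [[-0.132,0.222,-0.238],0.244]
  jaw: 0

```text
clock: 4.12
eef_pos: [0.4786, 0.2228, 0.0215]
ee_rot: [-0.113, 3.138, 0.0]
wrist_force: [0.9, -0.5, 0.6]
finger_gap: 0.995
grip_force: 0.0
```

```bash
python3 - <<'E'
from h import *
f=grab('wrist','w3'); grab('side','s3'); s=telemetry.state(); print(s['clock'],s['eef_pos'],s['ee_rot'],s['wrist_force'])
c=f['color'].astype(int); S=cv2.imread('pics/s3.png')
o=np.zeros((600,800,3),np.uint8); o[:300,:400]=cv2.resize(f['color'],(400,300)); o[300:,:]=cv2.resize(S[200:300,200:467],(800,300),interpolation=cv2.INTER_CUBIC)
o[:300,400:]=cv2.resize(f['color'][240:360,176:336],(400,300),interpolation=cv2.INTER_CUBIC)
cv2.imwrite('pics/w3c.png',o)
E
```

```text
4.225 [0.47858774 0.22281645 0.02139848] [-1.13234065e-01  3.13814111e+00  4.90222134e-04] [ 0.20364342 -0.05370512  0.14547627]
```

View pics/w3c.png

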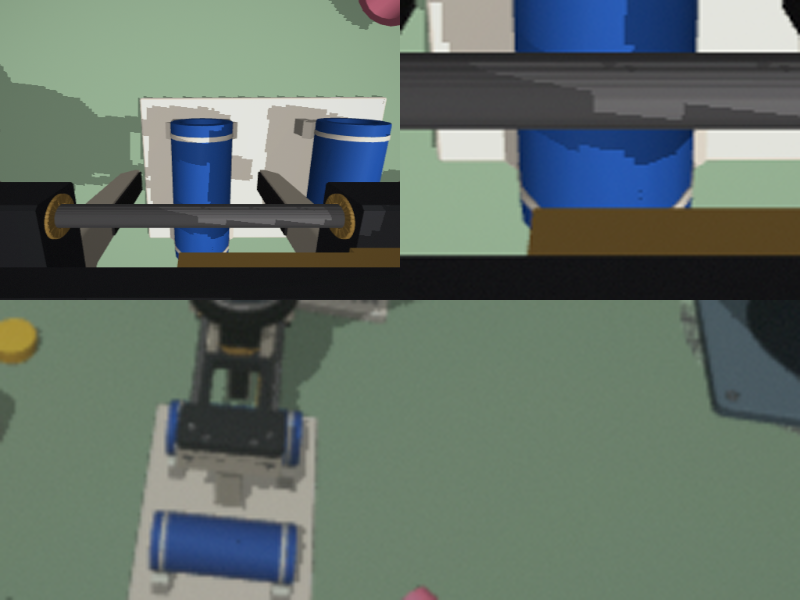

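The jaws straddle the middle of the right-hand sleeve: wrist crop centre (200,190), side view (237,430). Closing.

Request:
drive_tool:
  increments:
    - [[0,0,0],0]
    - [[0,0,0],0]
    - [[0,0,0],0]
    - [[0,0,0],0]
    - [[0,0,0],0]
    - [[0,0,0],0]
    - [[0,0,0],0]
    - [[0,0,0],0]
  jaw: 1
  newtons: 35

```text
clock: 5.22
eef_pos: [0.4779, 0.2241, 0.0209]
ee_rot: [-0.113, 3.139, 0.003]
wrist_force: [-0.8, 6.0, 1.4]
finger_gap: 0.446
grip_force: 35.0
```

Request:
drive_tool:
  increments:
    - [[0,0,0.01],0]
    - [[0,0,0.035],0]
    - [[0,0,0.06],0]
    - [[0,-0.02,0.07],0]
    - [[0,-0.06,0.07],-0.08]
    - [[0,-0.1,0.07],-0.16]
    - [[0.001,-0.14,0.07],-0.24]
    - [[0.001,-0.17,0.065],-0.24]
    - [[0.001,-0.195,0.055],-0.24]
    - [[0.001,-0.202,0.046],-0.24]
    - [[0.001,-0.202,0.046],-0.24]
    - [[0.001,-0.202,0.046],-0.24]
    - [[0.001,-0.202,0.046],-0.24]

```text
clock: 6.85
eef_pos: [0.4792, 0.0214, 0.067]
ee_rot: [0.261, 3.13, 0.0]
wrist_force: [0.4, -0.2, -1.0]
finger_gap: 0.448
grip_force: 35.0
```

```bash
python3 - <<'E'
from h import *
f=grab('wrist','w4'); S=grab('side','s4')['color']; T=grab('top','t4')['color']; 
s=telemetry.state(); print(s['clock'],s['eef_pos'],s['ee_rot'],s['wrist_force'],s['moment'])
o=np.zeros((600,800,3),np.uint8)
r=lambda i,w,h:cv2.resize(i,(w,h),interpolation=cv2.INTER_CUBIC)
o[:,:400]=np.vstack([r(f['color'],400,300),r(T[130:220,235:355],400,300)])
o[:,400:]=np.vstack([r(S[120:210,200:320],400,300),r(f['color'][100:220,176:336],400,300)])
cv2.imwrite('pics/x4.png',o)
E
```

```text
7.0 [0.47912462 0.02116147 0.06688429] [ 2.61831515e-01  3.13023757e+00 -4.92738772e-05] [ 0.15355929  0.55621675 -1.27926869] [-0.0336941  -0.02000203 -0.00130425]
```

View pics/x4.png

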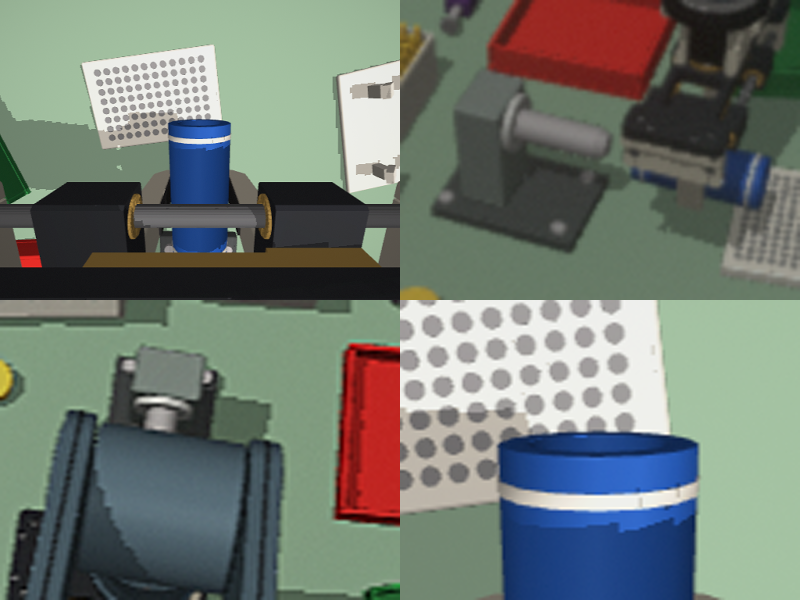

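The sleeve is held square in the jaws and lines up with the pin in the wrist and side views. The nose is about 25 mm ahead. I enter slowly.

Request:
drive_tool:
  increments:
    - [[0.01,-0.0015,-0.001],0]
    - [[0.02,-0.003,-0.001],0]
    - [[0.022,-0.0035,-0.001],0]
    - [[0.024,-0.004,-0.001],0]
    - [[0.026,-0.0042,-0.001],0]
    - [[0.028,-0.0045,-0.001],0]
    - [[0.03,-0.005,-0.001],0]
    - [[0.032,-0.0053,-0.001],0]
    - [[0.034,-0.0056,-0.001],0]
    - [[0.034,-0.0056,-0.001],0]

```text
clock: 8.25
eef_pos: [0.5132, 0.015, 0.0657]
ee_rot: [0.263, 3.13, -0.0]
wrist_force: [0.3, 0.6, -1.5]
finger_gap: 0.447
grip_force: 35.0
```

Request:
drive_tool:
  increments:
    - [[0.003,0,0],0]
    - [[0.006,-0.0005,0],0]
    - [[0.009,-0.001,0],0]
    - [[0.012,-0.0015,0],0]
    - [[0.015,-0.002,0],0]
    - [[0.017,-0.0024,0],0]
    - [[0.019,-0.0027,0],0]
    - [[0.019,-0.0027,0],0]

```text
clock: 9.25
eef_pos: [0.5321, 0.0123, 0.0656]
ee_rot: [0.263, 3.131, -0.0]
wrist_force: [0.4, 0.1, -1.1]
finger_gap: 0.447
grip_force: 35.0
```

Necked contact is expected at x ≈ 0.539, so I feel for it in 1 mm steps.

Request:
drive_tool:
  increments:
    - [[0.002,-0.0003,0],0]
    - [[0.004,-0.0006,0],0]
    - [[0.005,-0.0008,0],0]
    - [[0.006,-0.001,0],0]
    - [[0.007,-0.0012,0],0]
    - [[0.007,-0.0012,0],0]

```text
clock: 10.0
eef_pos: [0.539, 0.0112, 0.0656]
ee_rot: [-0.263, -3.13, 0.0]
wrist_force: [-0.4, -0.3, -0.3]
finger_gap: 0.449
grip_force: 35.0
```

Request:
drive_tool:
  increments:
    - [[0.001,-0.0002,0],0]
    - [[0.002,-0.0003,0],0]
    - [[0.003,-0.0005,0],0]
    - [[0.003,-0.0005,0],0]

```text
clock: 10.5
eef_pos: [0.5392, 0.0112, 0.0652]
ee_rot: [-0.262, -3.125, -0.001]
wrist_force: [-8.4, 0.4, 4.7]
finger_gap: 0.445
grip_force: 35.0
```

The stop is firm at x = 0.539 with about 8 N, right at the necked position. This is the necked sleeve, so it goes in the red tray. I retract and carry it there.

Request:
drive_tool:
  increments:
    - [[-0.005,0.001,0],0]
    - [[-0.02,0.0035,0],0]
    - [[-0.04,0.0068,0],0]
    - [[-0.06,0.01,0],0]
    - [[-0.074,0.0125,0],0]
    - [[-0.074,0.0125,0.03],0]
    - [[-0.06,-0.01,0.06],0.03]
    - [[-0.04,-0.05,0.08],0.06]
    - [[-0.015,-0.09,0.08],0.06]
    - [[0.01,-0.13,0.08],0.06]
    - [[0.035,-0.17,0.08],0.06]
    - [[0.06,-0.21,0.075],0.06]
    - [[0.074,-0.243,0.05],0.06]
    - [[0.074,-0.243,0.02],0.06]
    - [[0.074,-0.243,0.0],0.06]
    - [[0.074,-0.243,-0.02],0.06]
    - [[0.074,-0.243,-0.02],0.06]

```text
clock: 12.62
eef_pos: [0.6146, -0.2315, 0.0438]
ee_rot: [-0.169, -3.134, -0.003]
wrist_force: [0.5, 0.6, -1.0]
finger_gap: 0.442
grip_force: 35.0
```

```bash
python3 - <<'E'
from h import *
f=grab('wrist','w5')['color']; S=grab('side','s5')['color']
s=telemetry.state(); print(s['clock'],s['eef_pos'],s['ee_rot'],s['wrist_force'],s['finger_gap'])
o=np.hstack([cv2.resize(f,(400,300)),cv2.resize(S[90:180,210:330],(400,300),interpolation=cv2.INTER_CUBIC)])
cv2.imwrite('pics/x5.png',o)
E
```

```text
12.725 [ 0.61618451 -0.23237382  0.04612451] [ 1.69146211e-01  3.13658651e+00 -3.42304485e-04] [0.70393016 0.0185303  0.05275255] 0.44669820708281155
```

View pics/x5.png

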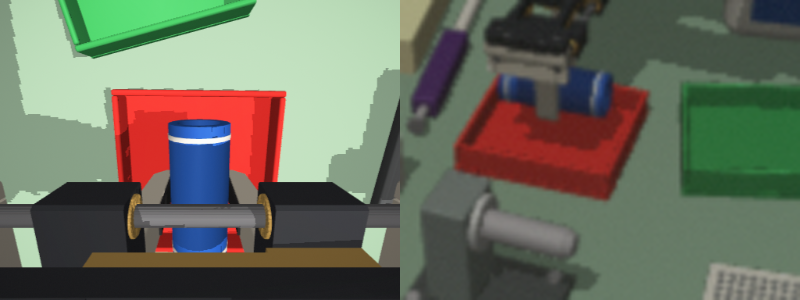

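The sleeve is centred over the red tray, (200,185) in the wrist half. Lowering gently.

Request:
drive_tool:
  increments:
    - [[0,0,-0.01],0]
    - [[0,0,-0.02],0]
    - [[0,0,-0.028],0]
    - [[0,0,-0.033],0]
    - [[0,0,-0.035],0]
    - [[0,0,-0.036],0]
    - [[0,0,-0.037],0]
    - [[0,0,-0.037],0]

```text
clock: 13.72
eef_pos: [0.6161, -0.2324, 0.0088]
ee_rot: [0.169, 3.137, -0.0]
wrist_force: [0.2, -1.0, -1.0]
finger_gap: 0.444
grip_force: 35.0
```

Request:
drive_tool:
  increments:
    - [[0,0,-0.001],0]
    - [[0,0,-0.0015],0]
    - [[0,0,-0.0015],0]

```text
clock: 14.1
eef_pos: [0.616, -0.2323, 0.0071]
ee_rot: [-0.169, -3.137, -0.0]
wrist_force: [0.6, 0.3, -0.5]
finger_gap: 0.448
grip_force: 35.0
```

Request:
drive_tool:
  increments:
    - [[0,0,0],0]
    - [[0,0,0],0]
    - [[0,0,0],0]
    - [[0,0,0],0]
  jaw: 0.35

```text
clock: 14.6
eef_pos: [0.616, -0.2323, 0.0072]
ee_rot: [0.169, 3.137, -0.0]
wrist_force: [-0.6, -1.0, -0.0]
finger_gap: 0.648
grip_force: 0.0
```

Request:
drive_tool:
  increments:
    - [[0,0,0.02],0]
    - [[0,0,0.06],0]
    - [[0,0,0.11],0]
    - [[-0.01,0.03,0.15],0]
    - [[-0.02,0.07,0.17],0.05]

```text
clock: 15.22
eef_pos: [0.5969, -0.1629, 0.18]
ee_rot: [0.092, 3.136, -0.003]
wrist_force: [0.2, 0.9, 0.5]
finger_gap: 0.651
grip_force: 0.0
```

```bash
python3 - <<'E'
from h import *
grab('top','t6');S=grab('side','s6')['color']; T=cv2.imread('pics/t6.png'); s=telemetry.state(); print(s['clock'],s['eef_pos'],s['ee_rot'],s['wrist_force'])
for tag,I in (('t6',T),('s6',S)):
    h=cv2.cvtColor(I,cv2.COLOR_BGR2HSV); m=cv2.inRange(h,(108,150,40),(128,255,255)); n,l,st,ce=cv2.connectedComponentsWithStats(m)
    for i in range(1,n):
        if st[i,4]>60: print(tag,st[i],ce[i].round(1),onz(tag,ce[i],.04).round(3),onz(tag,ce[i],.03).round(3))
E
```

```text
15.325 [ 0.59655543 -0.15933624  0.18068547] [ 8.48772691e-02  3.13604983e+00 -8.35498826e-04] [-0.45650756 -1.19137035  0.13112261]
t6 [ 11 158  14  11 108] [ 18.7 163.5] [0.657 0.739 0.04 ] [0.659 0.745 0.03 ]
t6 [356 166  14  11 108] [362.8 170.6] [ 0.612 -0.231  0.04 ] [ 0.615 -0.233  0.03 ]
t6 [157 211  16  30 408] [164.1 225.1] [0.472 0.324 0.04 ] [0.473 0.326 0.03 ]
t6 [442 226  21 118 304] [451.5 268.6] [ 0.337 -0.448  0.04 ] [ 0.337 -0.452  0.03 ]
s6 [317  87  19  10 136] [324.4  91.8] [ 0.418 -0.451  0.04 ] [ 0.418 -0.468  0.03 ]
s6 [339  90  32  10 108] [354.1  94.7] [ 0.317 -0.451  0.04 ] [ 0.316 -0.468  0.03 ]
s6 [244 119  24  14 213] [254.6 125.1] [ 0.618 -0.216  0.04 ] [ 0.62  -0.229  0.03 ]
s6 [256 273  37  20 554] [274.3 281.8] [0.47  0.325 0.04 ] [0.471 0.319 0.03 ]
s6 [142 326  25  34 485] [154.7 344. ] [0.669 0.499 0.04 ] [0.672 0.495 0.03 ]
```

The first sleeve lies centred in the red tray at about (0.615, −0.232). Next is the second one, at (0.470, 0.324).

Request:
drive_tool:
  increments:
    - [[-0.015,0.055,0.02],0.06]
    - [[-0.03,0.11,0.02],0.132]
    - [[-0.045,0.165,0.02],0.132]
    - [[-0.06,0.22,0.02],0.132]
    - [[-0.075,0.275,0.02],0.132]
    - [[-0.09,0.33,0.01],0.132]
    - [[-0.105,0.385,-0.01],0.132]
    - [[-0.118,0.44,-0.03],0.132]
    - [[-0.126,0.48,-0.055],0.132]
    - [[-0.126,0.485,-0.085],0.132]
    - [[-0.126,0.485,-0.11],0.132]
    - [[-0.126,0.485,-0.135],0.132]
    - [[-0.126,0.485,-0.148],0.132]
    - [[-0.126,0.485,-0.156],0.132]
    - [[-0.126,0.485,-0.156],0.132]
    - [[-0.126,0.485,-0.156],0.132]
  jaw: 0

```text
clock: 17.32
eef_pos: [0.4707, 0.3229, 0.0219]
ee_rot: [-0.116, 3.138, 0.001]
wrist_force: [0.6, -0.3, 1.0]
finger_gap: 1.0
grip_force: 0.0
```

Request:
drive_tool:
  increments:
    - [[0,0,-0.001],0]
    - [[0,0,-0.001],0]
    - [[0,0,-0.001],0]
    - [[0,0,-0.001],0]
    - [[0,0,-0.001],0]
    - [[0,0,-0.001],0]
    - [[0,0,-0.001],0]
    - [[0,0,-0.001],0]
  jaw: 1
  newtons: 35

```text
clock: 18.32
eef_pos: [0.4701, 0.3238, 0.0204]
ee_rot: [-0.116, 3.139, 0.003]
wrist_force: [-1.0, 5.8, 0.6]
finger_gap: 0.447
grip_force: 35.0
```

Request:
drive_tool:
  increments:
    - [[0,0,0.01],0]
    - [[0,0,0.035],0]
    - [[0,0,0.06],0]
    - [[0,-0.02,0.085],0]
    - [[0,-0.06,0.1],-0.08]
    - [[0,-0.11,0.1],-0.16]
    - [[0.004,-0.16,0.09],-0.242]
    - [[0.006,-0.21,0.075],-0.242]
    - [[0.0085,-0.26,0.06],-0.242]
    - [[0.0085,-0.295,0.05],-0.242]
    - [[0.0085,-0.302,0.045],-0.242]
    - [[0.0085,-0.302,0.045],-0.242]
    - [[0.0085,-0.302,0.045],-0.242]
    - [[0.0085,-0.302,0.045],-0.242]

```text
clock: 20.08
eef_pos: [0.4787, 0.0217, 0.0655]
ee_rot: [0.261, 3.13, -0.0]
wrist_force: [-0.1, -0.4, -1.0]
finger_gap: 0.446
grip_force: 35.0
```

```bash
python3 - <<'E'
from h import *
f=grab('wrist','w7')['color']; S=grab('side','s7')['color']
s=telemetry.state(); print(s['clock'],s['eef_pos'],s['ee_rot'],s['wrist_force'],s['finger_gap'])
o=np.hstack([cv2.resize(f,(400,300)),cv2.resize(S[90:180,210:330],(400,300),interpolation=cv2.INTER_CUBIC)])
cv2.imwrite('pics/x7.png',o)
E
```

```text
20.175 [0.47862461 0.02147706 0.06543266] [2.60932087e-01 3.13026225e+00 5.84603345e-06] [ 0.37569905  0.7518345  -1.1886961 ] 0.4443022153167818
```

View pics/x7.png

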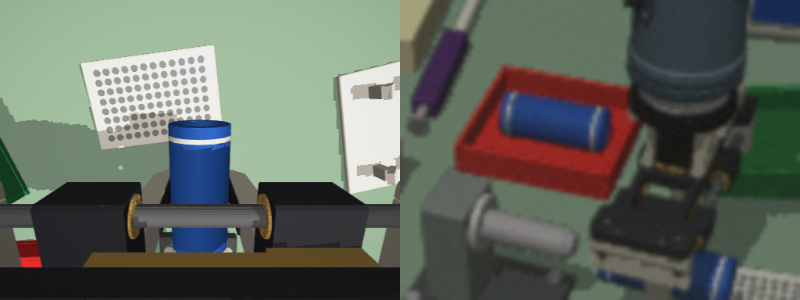

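The first sleeve lies flat in the red tray, (555,120) in the right half. The second is held square in the jaws ahead of the pin. I enter as before.

Request:
drive_tool:
  increments:
    - [[0.01,-0.0017,0],0]
    - [[0.02,-0.0034,0],0]
    - [[0.022,-0.0037,0],0]
    - [[0.024,-0.004,0],0]
    - [[0.026,-0.0044,0],0]
    - [[0.028,-0.0047,0],0]
    - [[0.03,-0.005,0],0]
    - [[0.032,-0.0054,0],0]
    - [[0.034,-0.0058,0],0]
    - [[0.034,-0.0058,0],0]

```text
clock: 21.42
eef_pos: [0.5127, 0.0148, 0.0651]
ee_rot: [0.263, 3.13, -0.0]
wrist_force: [0.7, 0.3, -0.1]
finger_gap: 0.448
grip_force: 35.0
```

Request:
drive_tool:
  increments:
    - [[0.003,-0.0005,0],0]
    - [[0.006,-0.001,0],0]
    - [[0.009,-0.0015,0],0]
    - [[0.012,-0.002,0],0]
    - [[0.015,-0.0025,0],0]
    - [[0.017,-0.0029,0],0]
    - [[0.019,-0.0032,0],0]
    - [[0.021,-0.0036,0],0]
    - [[0.023,-0.0039,0],0]
    - [[0.025,-0.0042,0],0]
    - [[0.026,-0.0044,0],0]
    - [[0.026,-0.0044,0],0]

```text
clock: 22.92
eef_pos: [0.5385, 0.0104, 0.0651]
ee_rot: [-0.263, -3.13, 0.0]
wrist_force: [-0.6, 0.4, -0.6]
finger_gap: 0.447
grip_force: 35.0
```

Request:
drive_tool:
  increments:
    - [[0.001,0.0003,0],0]
    - [[0.002,0.0003,0],0]
    - [[0.003,0.0002,0],0]
    - [[0.004,0,0],0]
    - [[0.005,-0.0001,0],0]
    - [[0.005,-0.0001,0],0]

```text
clock: 23.68
eef_pos: [0.5436, 0.0103, 0.0651]
ee_rot: [0.263, 3.131, -0.0]
wrist_force: [0.2, -0.3, -1.4]
finger_gap: 0.447
grip_force: 35.0
```

It is past the neck position without resistance, so this is the clear sleeve. The shoulder is expected at x ≈ 0.578.

Request:
drive_tool:
  increments:
    - [[0.003,-0.0005,0],0]
    - [[0.006,-0.001,0],0]
    - [[0.009,-0.0015,0],0]
    - [[0.012,-0.002,0],0]
    - [[0.015,-0.0025,0],0]
    - [[0.018,-0.003,0],0]
    - [[0.021,-0.0036,0],0]
    - [[0.024,-0.0041,0],0]
    - [[0.026,-0.0044,0],0]
    - [[0.028,-0.0048,0],0]
    - [[0.03,-0.0051,0],0]
    - [[0.03,-0.0051,0],0]

```text
clock: 25.18
eef_pos: [0.5737, 0.0052, 0.0651]
ee_rot: [0.263, 3.13, -0.0]
wrist_force: [0.1, -1.6, -2.2]
finger_gap: 0.449
grip_force: 35.0
```

Request:
drive_tool:
  increments:
    - [[0.001,-0.0002,0],0]
    - [[0.002,-0.0003,0],0]
    - [[0.003,-0.0005,0],0]
    - [[0.004,-0.0007,0],0]
    - [[0.004,-0.0007,0],0]

```text
clock: 25.8
eef_pos: [0.5777, 0.0045, 0.0652]
ee_rot: [0.263, 3.13, -0.0]
wrist_force: [-0.9, -0.8, -0.9]
finger_gap: 0.445
grip_force: 35.0
```

Request:
drive_tool:
  increments:
    - [[0.001,-0.0002,0],0]
    - [[0.002,-0.0003,0],0]
    - [[0.003,-0.0005,0],0]
    - [[0.003,-0.0005,0],0]

```text
clock: 26.3
eef_pos: [0.578, 0.0045, 0.0647]
ee_rot: [-0.263, -3.125, -0.0]
wrist_force: [-8.4, 0.6, 2.3]
finger_gap: 0.445
grip_force: 35.0
```

It is home against the shoulder at x = 0.578 with about 8 N, so it goes to the green tray.

Request:
drive_tool:
  increments:
    - [[-0.005,0.001,0],0]
    - [[-0.02,0.0034,0],0]
    - [[-0.04,0.0068,0],0]
    - [[-0.06,0.0102,0],0]
    - [[-0.08,0.0136,0],0]
    - [[-0.1,0.017,0],0]
    - [[-0.116,0.0195,0],0]
    - [[-0.118,0.018,0.03],0.05]
    - [[-0.122,-0.01,0.06],0.15]
    - [[-0.13,-0.05,0.08],0.25]
    - [[-0.135,-0.1,0.08],0.303]
    - [[-0.14,-0.15,0.08],0.303]
    - [[-0.15,-0.2,0.075],0.303]
    - [[-0.158,-0.24,0.05],0.303]
    - [[-0.158,-0.259,0.02],0.303]
    - [[-0.158,-0.259,0.0],0.303]
    - [[-0.158,-0.259,-0.02],0.303]
    - [[-0.158,-0.259,-0.02],0.303]

```text
clock: 28.55
eef_pos: [0.4217, -0.2543, 0.044]
ee_rot: [0.212, -3.133, -0.003]
wrist_force: [-0.5, 0.9, -0.5]
finger_gap: 0.452
grip_force: 35.0
```

```bash
python3 - <<'E'
from h import *
f=grab('wrist','w8')['color']; S=grab('side','s8')['color']
s=telemetry.state(); print(s['clock'],s['eef_pos'],s['ee_rot'],s['wrist_force'],s['finger_gap'])
o=np.hstack([cv2.resize(f,(400,300)),cv2.resize(S[90:180,250:370],(400,300),interpolation=cv2.INTER_CUBIC)])
cv2.imwrite('pics/x8.png',o)
E
```

```text
28.65 [ 0.42291069 -0.25517256  0.04567275] [-2.12293399e-01  3.13375693e+00 -8.85288864e-04] [-0.37009488  0.33129363  0.3304777 ] 0.44792194157934717
```

View pics/x8.png

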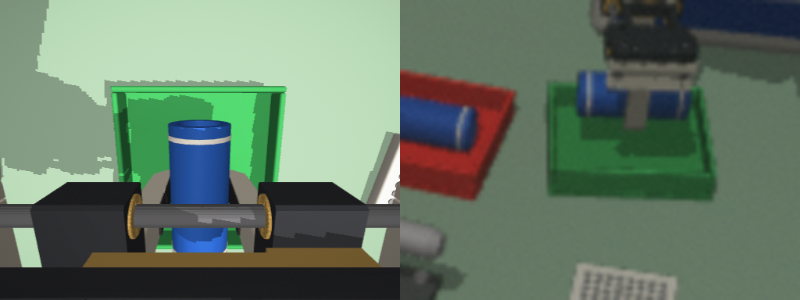

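The sleeve is centred over the green tray, (200,185) in the wrist half. Lower, then open part way, then lift.

Request:
drive_tool:
  increments:
    - [[0,0,-0.01],0]
    - [[0,0,-0.02],0]
    - [[0,0,-0.028],0]
    - [[0,0,-0.033],0]
    - [[0,0,-0.035],0]
    - [[0,0,-0.037],0]
    - [[0,0,-0.038],0]
    - [[0,0,-0.0383],0]
    - [[0,0,-0.0383],0]

```text
clock: 29.78
eef_pos: [0.4226, -0.255, 0.007]
ee_rot: [-0.212, 3.134, -0.0]
wrist_force: [0.4, -0.7, -0.7]
finger_gap: 0.447
grip_force: 35.0
```

Request:
drive_tool:
  increments:
    - [[0,0,0],0]
    - [[0,0,0],0]
    - [[0,0,0],0]
    - [[0,0,0],0]
  jaw: 0.35

```text
clock: 30.28
eef_pos: [0.4225, -0.2549, 0.0069]
ee_rot: [-0.212, 3.134, -0.0]
wrist_force: [0.5, -0.0, -0.5]
finger_gap: 0.653
grip_force: 0.0
```

Request:
drive_tool:
  increments:
    - [[0,0,0.02],0]
    - [[0,0,0.06],0]
    - [[0,0,0.11],0]
    - [[0.0,0.05,0.15],0]
    - [[0.0,0.1,0.17],0]
    - [[0.0,0.15,0.17],0]
    - [[0.0,0.2,0.17],0]
    - [[0.0,0.2,0.17],0]

```text
clock: 31.28
eef_pos: [0.4218, -0.0519, 0.177]
ee_rot: [-0.22, 3.134, 0.001]
wrist_force: [0.5, -0.4, 0.3]
finger_gap: 0.648
grip_force: 0.0
```

```bash
python3 - <<'E'
from h import *
S=grab('side','s9')['color']; T=grab('top','t9')['color']
s=telemetry.state(); print(s['clock'],s['eef_pos'],s['wrist_force'],s['finger_gap'])
for tag,I in (('t9',T),('s9',S)):
    h=cv2.cvtColor(I,cv2.COLOR_BGR2HSV); m=cv2.inRange(h,(108,150,40),(128,255,255)); n,l,st,ce=cv2.connectedComponentsWithStats(m)
    for i in range(1,n):
        if st[i,4]>60: print(tag,st[i],ce[i].round(1),onz(tag,ce[i],.026).round(3))
cv2.imwrite('pics/x9.png',np.hstack([cv2.resize(T[120:300,230:430],(400,360)),cv2.resize(S[90:180,220:320],(400,360))]))
E
```

```text
31.375 [ 0.42264943 -0.05485557  0.17703421] [ 0.09877588 -0.34889273  0.6351664 ] 0.6514586165979603
t9 [355 156  15  28 364] [362.3 169.2] [ 0.62  -0.233  0.026]
t9 [ 11 158  14  11 104] [ 18.5 163.5] [0.661 0.748 0.026]
t9 [355 184  14   6  62] [361.7 186.5] [ 0.57  -0.228  0.026]
t9 [374 226  12  28 172] [379.6 243.3] [ 0.409 -0.265  0.026]
t9 [442 226  21 118 713] [452.4 288.4] [ 0.285 -0.45   0.026]
s9 [337  89  70  15 574] [372.9  95.8] [ 0.251 -0.479  0.026]
s9 [244 119  24  13 221] [255. 125.] [ 0.62  -0.235  0.026]
s9 [307 123  10  11  95] [311.1 127.5] [ 0.445 -0.255  0.026]
s9 [142 326  25  34 479] [154.6 343.7] [0.674 0.493 0.026]
```

View pics/x9.png

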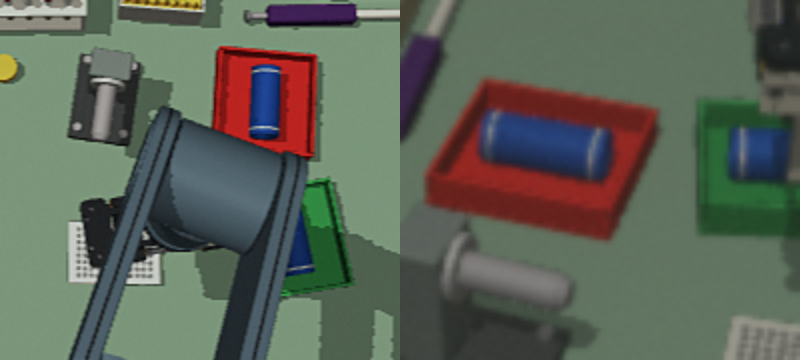

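The necked sleeve lies flat in the red tray, (265,100) in the left half, and the clear one in the green tray, (300,245), partly behind the arm. The robot touches nothing. Handing in.

```bash
python3 -c "
from workcell import arm
print(arm.close_job())"
```

```text
the job is handed in; nothing more can be done
None
```

I tried both sleeves on the pin with about 8 N and handed the job in at about 31 s: the necked sleeve stopped short and lies in the red tray, the clear one went fully home and lies in the green tray. No verdict came back.

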